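Drop the used vial with the bin's lever and ease the lid shut

TASK

Press the lever plate of the white waste bin right down with your fingertips, so that its lid lifts wide open and the used vial lying on the chute rolls into the bin, and keep it down until the vial is in. Then let the lever come up slowly under your fingertips until the lid is shut, so that the lid never slams, and take the hand away. Do not touch the lid or the vial, and leave the things standing beside the bin where they are; nothing is to be grasped or picked up.

Things in the scene. Friction and masses are not known exactly. Their poses are not given: they have to be found in the camera images.
- bin: White waste bin fixed to the table, box 140 (x) by 120 (y) by 110 mm high, walls 4 mm. Origin: centre of its underside. x points from the lever end (-x, towards the robot) to the chute end, z up. Beyond the lid a chute, 112 mm wide, rises at 22 degrees from x = 52 mm, z = 114 mm to x = 161 mm, z = 158 mm. A link rod on the +y side (out to y = 75 mm) joins lever and lid.
- lever (a joint): Angle of the lever, rad: 0 = at rest (up), 0.5 = right down (stop). Hinge axis along the bin's y at point lever_hinge. The arm with the plate runs from the hinge to the bin's -x, 113 mm long; its outer end stands 0.25 rad above level at rest, 0.25 rad below level right down. Let go, the lid's weight brings it up again quickly. Pressing at the pad takes 2 to 6 N.
- lid (a joint): Angle of the lid, rad: 0 = shut, 1.0 = wide open; always twice the lever angle. Let go, it falls at 2 to 5 rad/s and slams; near shut (under 0.3 rad) anything faster than 1.8 rad/s is a slam.
- lever_pad (a point): Point to press: middle of the ribbed upper face of the lever plate (grey, 46 mm long, 90 mm wide, 6 mm thick, at the end of an arm 32 mm wide), 90 mm out from the hinge and 4 mm above the plate's middle plane. It moves with the lever, from about 81 mm above the table at rest to 37 mm right down. Its x axis lies along the plate towards the hinge, z is the plate's upward normal.
- lever_hinge (a point): Point on the axis of the lever's hinge, in the middle of the plate's width: 85 mm from the bin's origin on its -x side, 55 mm above the table.
- lid_edge (a point): Middle of the outer face of the lid's far lip, 15 mm above the lid's middle plane and 124 mm from its hinge (hinge in the bin's frame: x = -70 mm, z = 118 mm). The lid is steel, 120 by 104 mm, 4 mm thick; the lip, 30 mm high, holds the vial back on the chute. The far edge rises as the lid opens, to about 240 mm above the table.
- vial: Used injection vial, clear glass with a grey cap, 33 mm in diameter and 56 mm long, 40 g, lying across the chute against the lip of the lid, its axis along the bin's y. It rolls into the bin by itself once the lid is about half open. Origin: centre of its bottom; its z axis runs along the vial to the cap.
- teal_vial: Bystander: vial with a teal cap, 33 mm in diameter, 56 mm tall, upright, on the bin's +y side near the lever. Origin: centre of its underside.
- tape: Bystander: roll of beige surgical tape, 56 mm in diameter, 25 mm high, lying flat beside the outer end of the lever plate, on the bin's +y side. Origin: centre of its underside.
- bottle: Bystander: clear plastic infusion bottle, 53 by 58 by 168 mm, upright, on the bin's -y side. Origin: centre of its underside.
Not all that is in view belongs to the job. Leave any black or orange look-alike of the vial alone.

How it is judged:
On the way, in this order (a step that is already met when the one before it is completed fails the run):
1. the fingers hold the lever right down (lid beyond 0.85 rad) and the vial is in the bin (value of joint lid above 0.85 rad and contact force between the fingers and lever above 0.2 N and z of vial in the frame of bin below 0.08 m and x of vial in the frame of bin between -0.07 and 0.07 m and y of vial in the frame of bin between -0.06 and 0.06 m), for 0.3 s.
2. the lid has been let down nearly shut (under 0.3 rad) with the fingers still on the lever (value of joint lid below 0.3 rad and contact force between the fingers and lever above 0.1 N), for 0.1 s.
At the end, for the whole second after the job is handed in: the lid is shut (within 0.04 rad), the vial lies at rest inside the bin (below 80 mm, within its walls), and the bystanders are within 15 mm of where they stood (value of joint lid below 0.04 rad and linear speed of vial below 0.05 m/s and z of vial in the frame of bin below 0.08 m and x of vial in the frame of bin between -0.07 and 0.07 m and y of vial in the frame of bin between -0.06 and 0.06 m and distance of each of teal_vial, tape, bottle from where it was at the start of the episode below 0.015 m); the robot touches nothing.
It fails at once if the lid slams: faster than 1.8 rad/s on its last 0.3 rad (value of joint lid below 0.3 rad and velocity of joint lid below -1.8 rad/s).
It fails at once if the robot touches the lid (contact force between any of the fingers, the arm and lid above 0.5 N).
It fails at once if the robot touches the vial (contact force between any of the fingers, the arm and vial above 0.5 N).
It fails at once if the vial is lifted (height (world z) of vial above 0.19 m).
It fails at once if a bystander is moved or lifted by more than 15 mm (distance of any of teal_vial, tape, bottle from where it was at the start of the episode above 0.015 m).
It also fails if it takes over 32 s, if anything falls off the work surface, if the arm or the gripper's body presses on something with over 40 N, if the wrist force passes 120 N, or if a joint passes its speed limit or range.

ROBOT

A 6-joint arm with a two-finger parallel gripper is mounted at the origin on a cart in front of the work surface, level with it; the furniture and walls round the work are solid. World frame = base frame: x ahead of the robot, y to its left, z up, the work surface at z = 0. Lengths are in m, angles in rad, forces in N, time in s.
With the tool pointing down it reaches from about 0.325 to 0.875 m from the base axis. Payload 4.4 kg.
Tool frame: the origin (TCP) lies at the very end of the fingers, on their centre line; the grasp point (between the pads) lies 19 mm behind it (arm.grasp_offset is the distance from the TCP to the grasp point, in m); z points along the fingers, y is the line along which they close (so a half turn about z gives the same grasp; the last joint's range is limited). The gripper opens to 85 mm and grips with 20 to 120 N. Pads are 22 mm wide; open, the fingers measure 114 mm over their backs; the gripper's body (76 mm by 85 mm) begins 54 mm behind the grasp point. The pads swing forward as they close: fully open they stand 13 mm farther back than shut.
Start: joints at [1.083, 0.207, 1.542, -0, 1.393, -0.15], TCP at [0.19, 0.543, 0.231] pointing down, gripper open.
Joint ranges: [-2.73, 2.73], [-0.86, 2.22], [0.23, 2.46], [-1.11, 4.25], [0.08, 2.63], [-2.82, 2.82]. Speed limits (rad/s): [2.79, 2.79, 3.14, 3.14, 3.14, 3.14].

INTERFACE

Orientations are given as a unit quaternion [x, y, z, w].
In Python, from workcell import get_state, capture, job, arm gives the robot as it stands.
- The arm moves only by the tool servo_tool, never from a script. Its argument "deltas" is one flat list of numbers, 6 for each row, row after row: the shift along the tool's x, y, z in m, then the turn, a rotation vector about the tool's x, y, z in degrees. A call has 1 to 5 rows; each row shifts and turns the commanded pose from where the row before left it, along the tool's axes as they then stand; what a row does not reach is not made up. A row lasts 1/12 s, in which the tool goes at most 41.7 mm and 7.16 degrees, less where a joint would pass 70% of its speed; a pose out of reach is approached as far as the arm can. A call with a gripper value outside its range is refused whole. "jaw" is the opening, from 0 (shut) to 1 (fully open), set as the call begins (left out, the last holds). The fingers move at their own pace and stop on an object; "newtons" is the grip in N (left out, the last holds). Time passes only in rows, so rows that do not move let the fingers close. It gives the time, the measured TCP pose, the force, the opening and the grip force at its end, in the units of the state.
- get_state(): the state, without advancing time (a new reading comes with each control period).
- capture(name): name is "side" or "top" or "wrist"; returns a dict with "img" (420x560x3 uint8, red, green, blue), "z_map" (420x560 float32, m along the optical axis (not along the pixel's ray), 0 where there is no reading), "fx", "fy", "cx", "cy" (pixels), "k1" (the pictures are not rectified: a ray, as slopes to the right and down, at radius r is drawn at 1 + k1 r^2 times it, then the intrinsics apply), "position" and "attitude" of the camera in the world; the wrist camera has in their place "hand_eye" (4x4, takes a point from camera to tool coordinates, whose origin is the TCP and whose axes are the flange's). Camera axes: x right, y up, looking along -z (the intrinsics and any distortion apply to the point x, -y, -z); pixel columns grow to the right and rows downward; lengths in m; the calibration is good to about 2 mm. A picture is of the moment at which its call begins: read the wrist's pose just before it.
- job.hand_in(): hands the job in; it is judged then, once.
The state is a dict: "time_s": time; "joints": joint angles; "qvel": joint speeds; "joint_efforts": joint torques, N m; "position": TCP position; "tool_rot": TCP orientation; "contact_force": force on the tool from outside, world axes, zero at the start; "wrist_torque": the same for the moment, N m; "finger_gap": finger opening in m; "gripper_force": force on a finger pad.
Only numpy, scipy, OpenCV 4.12 (cv2) and the standard library are available. Lean on these libraries where they do the work, as an engineer would, in place of code of your own. Each camera call takes 0.05 s, during which the arm holds its last target. There are 200 camera calls.

## Working session

There is one attempt and no reset: what is moved stays moved. The work goes in short steps, Python scripts to look and compute and a tool call to move; the robot and the scene stay as the last step left them, time stands still between calls to the robot, and variables do not carry over. Pictures are saved under pics/ and viewed, at most 10 in all, crops included, and the job is handed in when it is done.

Besides the shell and the picture viewer there is one more tool, called after ">>>" in YAML: its name, and indented under it one key for each argument. servo_tool: Moves the arm, as the interface text tells. Its arguments: {"type":"object","properties":{"deltas":{"type":"array"},"jaw":{"type":"number"},"newtons":{"type":"number"}},"required":["deltas"]}

```bash
mkdir -p pics; cat > h.py <<'E'
import numpy as np, cv2
from scipy.spatial.transform import Rotation as R
from workcell import get_state, capture, job, arm
def pts(c):
    h,w=c["z_map"].shape
    v,u=np.mgrid[:h,:w].astype(float)
    K=np.array([[c["fx"],0,c["cx"]],[0,c["fy"],c["cy"]],[0,0,1]])
    n=cv2.undistortPoints(np.stack([u,v],-1).reshape(-1,1,2),K,np.array([c["k1"],0,0,0.])).reshape(h,w,2)
    z=c["z_map"]; P=np.stack([n[...,0]*z,-n[...,1]*z,-z],-1)
    a=np.array(c["attitude"]); M=a if a.shape==(3,3) else R.from_quat(a).as_matrix()
    return P@M.T+np.array(c["position"])
E
python3 - <<'E'
from h import *
for n in("top","side"):
    c=capture(n); np.savez("%s.npz"%n,P=pts(c),z=c["z_map"]); cv2.imwrite(f"pics/{n}0.png",c["img"][...,::-1]); print(c["position"],c["attitude"],c["k1"],c["fx"])
s=get_state();print(s)
E
```

```text
[0.47389438 0.18990214 0.94958887] [ 0.04325075 -0.05883758 -0.69788848  0.71247399] -0.10404426370826395 420.071684435242
[0.51402169 0.93134663 0.51068365] [-0.03369256  0.51723933  0.85370052 -0.05023648] 0.0182654030224701 393.7155166289088
{'time_s': 0.1, 'joints': array([ 1.08348767e+00,  2.07374313e-01,  1.54284411e+00, -1.07726811e-05,
        1.39354859e+00, -1.50474193e-01]), 'qvel': array([ 0.00157363, -0.00101398, -0.00287853,  0.00049699, -0.00136481,
        0.00159713]), 'joint_efforts': array([-5.29497702e-04, -3.84095621e+01, -2.92549163e+01, -8.45895011e-05,
        4.83128184e-03, -4.31008615e-06]), 'position': array([0.18969974, 0.54204995, 0.23020381]), 'tool_rot': array([ 1.67621145e-01,  9.85850886e-01, -1.03402969e-03, -3.35812408e-04]), 'contact_force': array([ 0.53645161, -0.21946659,  0.11704344]), 'wrist_torque': array([0.02368999, 0.04402822, 0.00668436]), 'gripper_force': 0.0, 'finger_gap': 0.08551532762470519}
```

View pics/top0.png

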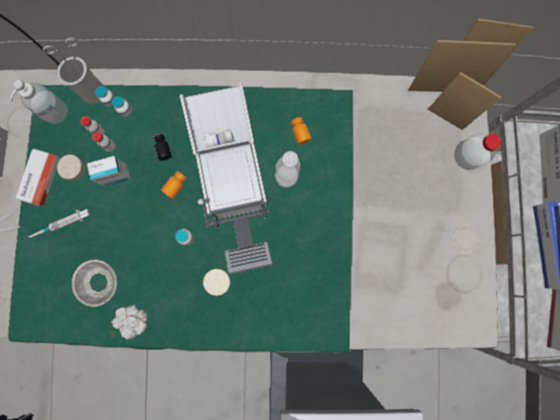

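View pics/side0.png

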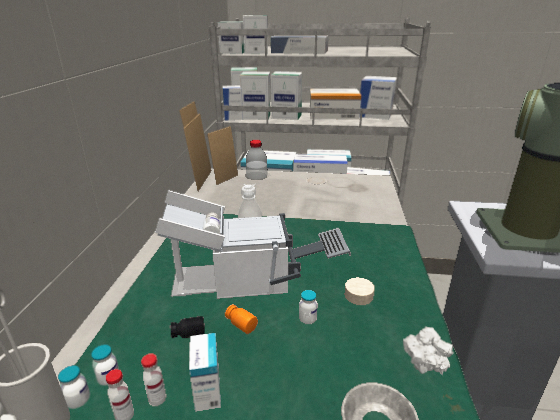

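The top view shows the plate at about (248,258), its arm at (243,232), the lid at (230,180) and the vial at (219,138). The tape is at (217,282), the teal vial at (183,237) and the bottle at (288,170). The side view agrees.

```bash
python3 - <<'E'
from h import *
d=np.load("top.npz");P=d["P"]
for n,(u,v) in dict(plate=(248,258),pl_l=(230,264),pl_r=(268,258),pl_tl=(228,252),arm=(243,232),lid=(230,180),lidL=(210,180),lidR=(252,180),tape=(217,282),teal=(183,237),bottle=(288,165),vial=(219,138),table=(300,300)).items(): print(n,P[v,u].round(4))
def box(u0,u1,v0,v1,z0,z1):
    Q=P[v0:v1,u0:u1].reshape(-1,3); Q=Q[(Q[:,2]>z0)&(Q[:,2]<z1)]; return Q
q=box(218,280,238,278,.055,.12)
print(len(q),q.mean(0)); A=np.c_[q[:,:2],np.ones(len(q))]; 
for _ in range(3):
    k=np.linalg.lstsq(A,q[:,2],rcond=None)[0]; r=q[:,2]-A@k; m=abs(r)<.004; q=q[m];A=A[m]
print("plane",k,len(q)); print(cv2.minAreaRect(q[:,:2].astype(np.float32)*1000))
t=box(200,235,268,298,.02,.035);print("tape",cv2.minEnclosingCircle(t[:,:2].astype(np.float32)*1000))
t=box(170,200,225,250,.05,.07);print("teal",cv2.minEnclosingCircle(t[:,:2].astype(np.float32)*1000))
l=box(195,265,150,212,.112,.13);print("lid",cv2.minAreaRect(l[:,:2].astype(np.float32)*1000),len(l))
im=cv2.imread("pics/top0.png")[130:300,160:310];cv2.imwrite("pics/crop.png",cv2.resize(im,None,fx=3.5,fy=3.5,interpolation=cv2.INTER_CUBIC))
E
```

```text
plate [0.4888 0.2344 0.0836]
pl_l [0.4758 0.271  0.0821]
pl_r [0.4896 0.1935 0.0848]
pl_tl [0.5004 0.2766 0.0752]
arm [0.543  0.2472 0.0688]
lid [0.6421 0.2728 0.1248]
lidL [0.6422 0.3135 0.1201]
lidR [0.6432 0.2288 0.1242]
tape [0.4364 0.3031 0.0269]
teal [0.5303 0.375  0.0585]
bottle [0.6658 0.1589 0.1649]
vial [0.7201 0.2949 0.1527]
table [0.3995 0.1207 0.0024]
1152 [0.49371579 0.23616434 0.08051714]
plane [-0.23567091 -0.05584718  0.21034521] 1089
((501.05242919921875, 237.68756103515625), (66.19613647460938, 90.28097534179688), 13.533559799194336)
tape ((436.6280517578125, 305.23089599609375), 28.313146591186523)
teal ((533.6091918945312, 377.9397888183594), 13.750720977783203)
lid ((646.6187133789062, 274.0852355957031), (130.1866455078125, 131.98500061035156), 6.2254180908203125) 3184
```

View pics/crop.png

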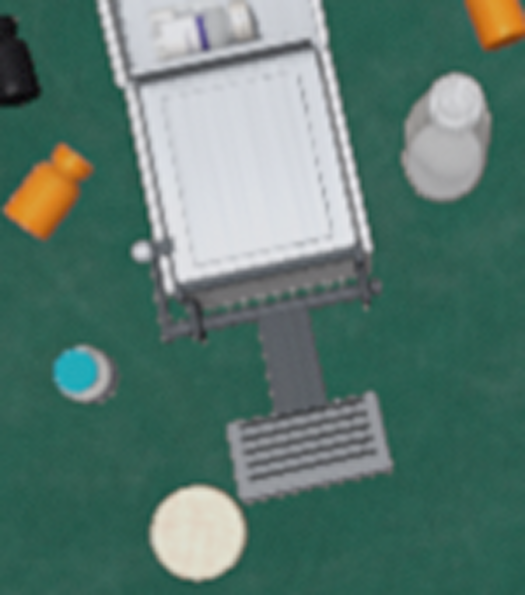

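Bin yaw is about 13.4° and the pad is near (0.490, 0.234, 0.082). I'll close the fingers and move over it.

>>> servo_tool:
  deltas: [-0.0257,-0.0128,0,0,0,0,-0.0257,-0.0128,0,0,0,0,-0.0257,-0.0128,0,0,0,0,-0.0257,-0.0128,0,0,0,0,-0.0257,-0.0128,0,0,0,0]
  jaw: 0

```text
time_s: 0.52
position: [0.2905, 0.4385, 0.2307]
tool_rot: [0.167, 0.986, -0.0, -0.0]
contact_force: [-0.0, 0.7, 0.8]
finger_gap: 0.0256
gripper_force: 0.0
```

>>> servo_tool:
  deltas: [-0.0257,-0.0128,0,0,0,0,-0.0257,-0.0128,0,0,0,0,-0.0257,-0.0128,0,0,0,0,-0.0257,-0.0128,0,0,0,0,-0.0257,-0.0128,0,0,0,0]

```text
time_s: 0.93
position: [0.3907, 0.3356, 0.2308]
tool_rot: [0.168, 0.986, -0.0, -0.0]
contact_force: [0.0, 0.7, 0.6]
finger_gap: -0.0002
gripper_force: 0.0
```

>>> servo_tool:
  deltas: [-0.0257,-0.0128,0,0,0,0,-0.0257,-0.0128,0,0,0,0,-0.0257,-0.0128,0,0,0,0,-0.0257,-0.0128,0,0,0,0,-0.0257,-0.0128,0,0,0,0]

```text
time_s: 1.35
position: [0.4909, 0.2328, 0.2307]
tool_rot: [0.168, 0.986, -0.0, -0.0]
contact_force: [0.2, 0.7, 0.5]
finger_gap: 0.0002
gripper_force: 0.0
```

>>> servo_tool:
  deltas: [0,0,0.03,0,0,0,0,0,0.03,0,0,0,0,0,0.03,0,0,0,0,0,0.02,0,0,0,0,0,0.01,0,0,0]

```text
time_s: 1.77
position: [0.4874, 0.233, 0.1072]
tool_rot: [0.168, 0.986, -0.002, -0.003]
contact_force: [-0.7, -0.8, -0.2]
finger_gap: 0.0002
gripper_force: 0.0
```

>>> servo_tool:
  deltas: [0,0,0.006,0,0,0,0,0,0.006,0,0,0,0,0,0.006,0,0,0,0,0,0.005,0,0,0,0,0,0.004,0,0,0]

```text
time_s: 2.18
position: [0.4912, 0.2344, 0.0848]
tool_rot: [0.168, 0.986, 0.0, 0.001]
contact_force: [-0.2, 0.6, -1.3]
finger_gap: -0.0
gripper_force: 0.0
```

```bash
python3 - <<'E'
from h import *
s=get_state();print(s["position"],s["contact_force"])
c=capture("side");cv2.imwrite("pics/s1.png",cv2.resize(c["img"][180:320,160:400,::-1],None,fx=3,fy=3))
E
```

```text
[0.49116356 0.23437758 0.08483107] [-0.19624151  0.55976527 -1.32755211]
```

View pics/s1.png

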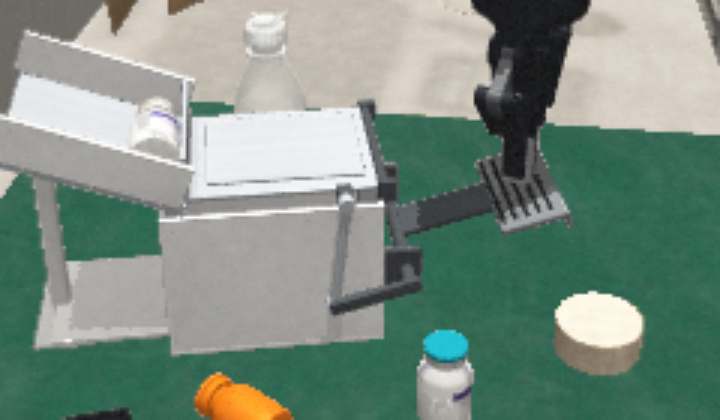

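The closed fingertips stand just above the middle of the plate, at about (515,175) in the crop. The lid is shut and the vial lies on the chute. Next is the press.

>>> servo_tool:
  deltas: [0,0,0.004,0,0,0,0,0,0.004,0,0,0,0,0,0.004,0,0,0,0,0,0.004,0,0,0,0,0,0.004,0,0,0]

```text
time_s: 2.65
position: [0.4902, 0.2341, 0.0641]
tool_rot: [0.168, 0.986, -0.0, -0.0]
contact_force: [-1.8, 0.2, 3.5]
finger_gap: -0.0
gripper_force: 1.9
```

>>> servo_tool:
  deltas: [0,0,0.004,0,0,0,0,0,0.004,0,0,0,0,0,0.004,0,0,0,0,0,0.004,0,0,0,0,0,0.004,0,0,0]

```text
time_s: 3.07
position: [0.4907, 0.2342, 0.0439]
tool_rot: [0.168, 0.986, 0.0, 0.0]
contact_force: [-1.2, -0.5, 2.4]
finger_gap: 0.0001
gripper_force: 1.8
```

>>> servo_tool:
  deltas: [0,0,0.002,0,0,0,0,0,0.002,0,0,0,0,0,0.002,0,0,0,0,0,0.001,0,0,0,0,0,0,0,0,0]

```text
time_s: 3.48
position: [0.4916, 0.2344, 0.0384]
tool_rot: [0.168, 0.986, 0.0, 0.001]
contact_force: [-1.7, 0.5, 6.9]
finger_gap: -0.0003
gripper_force: 3.6
```

>>> servo_tool:
  deltas: [0,0,0.001,0,0,0,0,0,0.0,0,0,0,0,0,0,0,0,0,0,0,0,0,0,0,0,0,0,0,0,0]

```text
time_s: 3.9
position: [0.4917, 0.2345, 0.0382]
tool_rot: [0.168, 0.986, 0.001, 0.001]
contact_force: [-2.4, -1.4, 10.9]
finger_gap: 0.0001
gripper_force: 6.0
```

```bash
python3 - <<'E'
from h import *
s=get_state();print(s["position"],s["contact_force"])
a=capture("side")["img"];b=capture("top")["img"]
cv2.imwrite("pics/s2.png",np.hstack([cv2.resize(a[120:320,160:400,::-1],(480,400)),cv2.resize(b[70:270,170:310,::-1],(280,400))]))
E
```

```text
[0.49167838 0.23446597 0.03817774] [-2.41012875 -1.40803916 10.90313241]
```

View pics/s2.png

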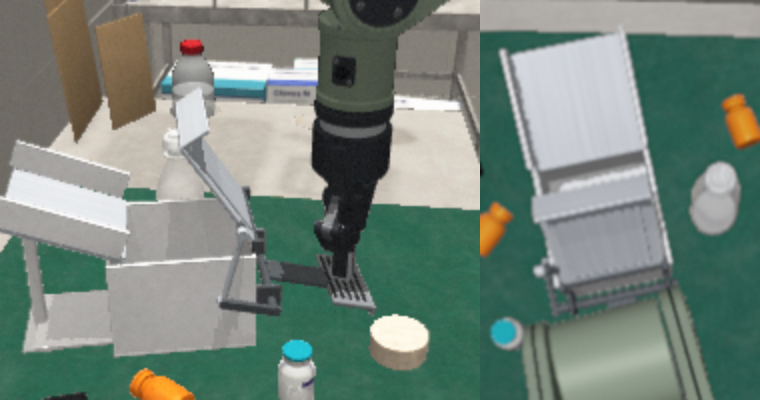

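The lever is on its stop (10.9 N), the lid is wide open at about (205,150), and the chute is empty, so the vial has rolled in. I'll hold it a moment longer, then let it up slowly.

>>> servo_tool:
  deltas: [0,0,0,0,0,0,0,0,0,0,0,0,0,0,0,0,0,0,0,0,-0.001,0,0,0,0,0,-0.001,0,0,0]

```text
time_s: 4.42
position: [0.4913, 0.2343, 0.0389]
tool_rot: [0.168, 0.986, 0.0, 0.001]
contact_force: [0.1, -0.5, 0.6]
finger_gap: -0.0
gripper_force: 0.5
```

>>> servo_tool:
  deltas: [0,0,-0.0015,0,0,0,0,0,-0.002,0,0,0,0,0,-0.002,0,0,0,0,0,-0.002,0,0,0,0,0,-0.002,0,0,0]

```text
time_s: 4.83
position: [0.4898, 0.2339, 0.0475]
tool_rot: [0.168, 0.986, -0.0, -0.001]
contact_force: [-1.0, -1.5, 0.9]
finger_gap: 0.0001
gripper_force: 0.5
```

>>> servo_tool:
  deltas: [0,0,-0.002,0,0,0,0,0,-0.002,0,0,0,0,0,-0.002,0,0,0,0,0,-0.002,0,0,0,0,0,-0.002,0,0,0]

```text
time_s: 5.25
position: [0.4904, 0.2341, 0.0581]
tool_rot: [0.168, 0.986, -0.0, -0.0]
contact_force: [-1.5, -0.9, 1.3]
finger_gap: 0.0001
gripper_force: 0.9
```

>>> servo_tool:
  deltas: [0,0,-0.002,0,0,0,0,0,-0.002,0,0,0,0,0,-0.002,0,0,0,0,0,-0.002,0,0,0,0,0,-0.002,0,0,0]

```text
time_s: 5.67
position: [0.4912, 0.2342, 0.0683]
tool_rot: [0.168, 0.986, 0.0, 0.001]
contact_force: [0.8, 1.0, 1.4]
finger_gap: -0.0002
gripper_force: 0.9
```

>>> servo_tool:
  deltas: [0,0,-0.001,0,0,0,0,0,-0.001,0,0,0,0,0,-0.001,0,0,0,0,0,-0.001,0,0,0,0,0,-0.001,0,0,0]

```text
time_s: 6.08
position: [0.4909, 0.2342, 0.0731]
tool_rot: [0.168, 0.986, 0.0, 0.0]
contact_force: [1.9, 0.7, 1.4]
finger_gap: 0.0002
gripper_force: 1.1
```

>>> servo_tool:
  deltas: [0,0,-0.001,0,0,0,0,0,-0.001,0,0,0,0,0,-0.001,0,0,0,0,0,-0.001,0,0,0,0,0,-0.001,0,0,0]

```text
time_s: 6.5
position: [0.4904, 0.2341, 0.0778]
tool_rot: [0.168, 0.986, -0.0, -0.0]
contact_force: [1.8, 0.8, 2.1]
finger_gap: 0.0004
gripper_force: 1.1
```

>>> servo_tool:
  deltas: [0,0,-0.001,0,0,0,0,0,-0.001,0,0,0,0,0,-0.001,0,0,0,0,0,-0.001,0,0,0,0,0,-0.001,0,0,0]

```text
time_s: 6.92
position: [0.4898, 0.2339, 0.0826]
tool_rot: [0.168, 0.986, -0.0, -0.001]
contact_force: [0.5, 1.1, 0.1]
finger_gap: 0.0
gripper_force: 0.1
```

>>> servo_tool:
  deltas: [0,0,-0.001,0,0,0,0,0,-0.001,0,0,0,0,0,-0.001,0,0,0,0,0,-0.001,0,0,0,0,0,-0.001,0,0,0]

```text
time_s: 7.33
position: [0.49, 0.234, 0.0876]
tool_rot: [0.168, 0.986, -0.0, -0.0]
contact_force: [-0.0, 0.4, -0.3]
finger_gap: 0.0
gripper_force: 0.0
```

The fingers are free and the lid is shut. I'll retreat upward and check.

>>> servo_tool:
  deltas: [0,0,-0.01,0,0,0,0,0,-0.02,0,0,0,0,0,-0.03,0,0,0,0,0,-0.03,0,0,0,0,0,-0.02,0,0,0]

```text
time_s: 7.75
position: [0.4916, 0.2345, 0.2016]
tool_rot: [0.168, 0.986, 0.001, 0.002]
contact_force: [0.4, 0.4, 0.8]
finger_gap: 0.0002
gripper_force: 0.0
```

>>> servo_tool:
  deltas: [0,0,0,0,0,0,0,0,0,0,0,0,0,0,0,0,0,0,0,0,0,0,0,0,0,0,0,0,0,0]

```text
time_s: 8.17
position: [0.4892, 0.2337, 0.196]
tool_rot: [0.168, 0.986, -0.001, -0.002]
contact_force: [-1.1, 0.3, 0.1]
finger_gap: 0.0002
gripper_force: 0.0
```

```bash
python3 - <<'E'
from h import *
s=get_state();print(s["time_s"],s["position"],s["contact_force"])
a=capture("side")["img"];b=capture("top")["img"]
cv2.imwrite("pics/s3.png",np.hstack([cv2.resize(a[120:320,160:400,::-1],(480,400)),cv2.resize(b[70:270,170:310,::-1],(280,400))]))
E
```

```text
8.1667 [0.48920365 0.23371401 0.19598369] [-1.10395369  0.27179915  0.07298302]
```

View pics/s3.png

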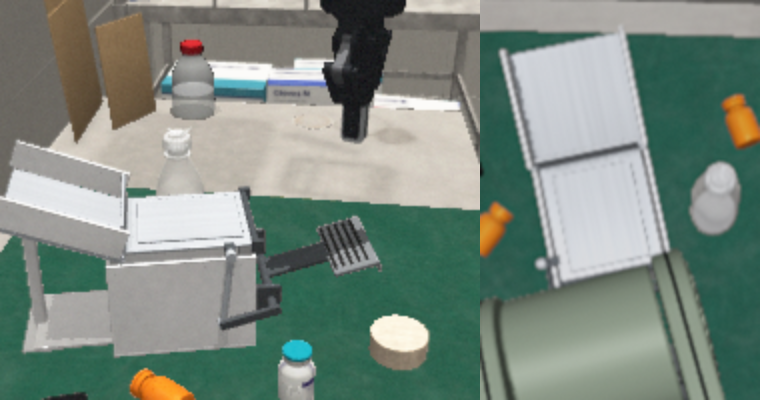

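The lid is shut, the lever is up at (350,245), the chute is empty, and the teal vial, tape and bottle haven't moved.

```bash
python3 -c "
from workcell import job
print(job.hand_in())"
```

```text
the job is handed in; nothing more can be done
None
```

I pressed the lever right down until the vial had left the chute, let the lid down slowly under the fingertips until it was shut, took the hand away without moving the bystanders, and handed the job in; no verdict came back.

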